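Rinse-dip the resin spatula and leave it in its drip rest

TASK

The print-cleaning spatula lies flat on the bench. Lay it tip-down in the green slanted rest and let go, then take it again by the end of its handle, dip the blade well down into the blue cup with the spatula held upright, and put it back tip-down in the slanted rest to drain. Do not drop it, do not press hard on the cup, and leave the cups and the jar standing where they are.

Things in the scene. Friction and masses are not known exactly. Their poses are not given: they have to be found in the camera images.
- spatula: Loose spatula 190 mm long, about 70 g: orange handle 120 x 18 wide x 16 high, steel neck, white rigid blade 45 x 18 wide x 6 thick. Origin: centre of the underside at mid-length; x runs from handle to blade tip (handle x -95 to +25, blade +50 to +95 mm), z up as it lies; long axis 8 mm over the underside. Centre of mass near x = 0. Either flat side may be down.
- spatula_tip (a point): Middle of the blade's tip, on the spatula's long axis (spatula x = +95, z = 8 mm).
- spatula_end (a point): Middle of the handle's end, on the long axis (spatula x = -95, z = 8 mm).
- rest: Fixed green slanted rest on a grey base 170 x 85 x 10 mm. Origin: centre of the base's underside; x horizontal towards its low end, z up. Its 45-degree slope meets the end stop at x = 50, z = 30 mm and ends on top at x = -38, z = 118. A seated spatula lies flat on it, tip at the stop, between the cheeks and in the fork; the last 65 mm of its handle sticks out free past the top.
- rest_tip (a point): Where the spatula's tip point lies when seated in the rest (8 mm over the slope, at the stop). Here stand a stop plate 20 mm high and two flared cheeks, 6 to 42 mm up the slope from the stop, 29 mm apart at the surface, 21 mm high.
- rest_end (a point): Where the spatula's handle-end point lies when seated (190 mm up the slope from rest_tip). The flared fork stands 110 to 124 mm up the slope from the stop, 28 mm apart at the surface, 23 mm high. From 45 to 108 mm up, the track is 14 mm wide with no sides: room for fingers.
- cup: Loose blue open cup, 65 mm high, outside diameter 60 mm at the foot and 64 at the rim, wall 4 mm, inner floor 6 mm above the underside, about 250 g. Origin: centre of the underside, z up. Its place may be swapped with the yellow cup's or the jar's.
- cup_rim (a point): Centre of the blue cup's mouth, at rim height (65 mm above its underside).
- spare_cup: Bystander: loose yellow open cup, same shape and size as the blue one. Origin: centre of the underside. Leave it alone.
- jar: Bystander: loose closed amber jar with a white cap, 56 mm diameter, 70 mm high. Origin: centre of the underside. Leave it alone.

How it is judged:
By the outcome, as a careful person would: the job done as asked, in the order asked, and still so for the second after the job is handed in, with the robot touching nothing.
It also fails if it takes over 64 s, if anything falls off the work surface, if the arm or the gripper's body presses on something with over 40 N, if the wrist force passes 120 N, or if a joint passes its speed limit or range.

ROBOT

A 6-joint arm with a two-finger parallel gripper is mounted at the origin on the work surface. World frame = base frame: x ahead of the robot, y to its left, z up, the work surface at z = 0. Lengths are in m, angles in rad, forces in N, time in s.
With the tool pointing down it reaches from about 0.275 to 0.725 m from the base axis. Payload 15.9 kg.
Tool frame: the origin (TCP) lies midway between the tips of the shut fingers; the grasp point (between the pads) lies 19 mm behind it; z points along the fingers, y is the line along which they close (so a half turn about z gives the same grasp; the last joint's range is limited). The gripper opens to 85 mm and grips with 20 to 120 N. Pads are 22 mm wide; open, the fingers measure 114 mm over their backs; the gripper's body (76 mm by 85 mm) begins 54 mm behind the grasp point. The pads swing forward as they close: fully open they stand 13 mm farther back than shut.
Start: joints at [-1.142, 0.213, -0.034, 1.323, 0, 1.571], TCP at [0.208, -0.455, 0.231] pointing down, gripper open.
Joint ranges: [-2.98, 2.98], [-0.74, 1.72], [-1.14, 1.35], [-2.1, 2.04], [-1.57, 1.44], [-3.14, 3.14]. Speed limits (rad/s): [1.89, 1.89, 2.39, 2.57, 3.14, 3.14].

INTERFACE

Orientations are given as a unit quaternion [x, y, z, w].
In Python, from workcell import goto, line_to, movej, release, grasp, sleep, ik, state, get_image, camera_model, MotionError, job_done gives the robot as it stands. The module is installed in compiled form; this text tells all that it offers. Calls block until the motion is done:
- goto(position, orientation): joint-space move of the TCP to a pose.
- line_to(position, max_speed=0.15, ori=None, threshold=None): straight line of the TCP; ori=None keeps the orientation; max_speed is the mean speed in m/s. With threshold (N) it stops when the force on the tool has changed by that much, and returns True; else False.
- movej(angles): joint-space move.
- release() and grasp(): open the fingers fully, or close them until they stop; the grip force is fixed at half the most.
- sleep(seconds).
- ik(position, orientation): joint angles nearest the present ones, or None.
- state(): the state.
- get_image(name): name is "scene" or "side" or "wrist"; returns the picture (480x640x3 uint8, red, green, blue); there is no depth.
- camera_model(name): a dict with "vertical_fov" (degrees; the focal length in pixels is half the picture's height over the tangent of half this angle, whatever the lens; pixels are square), "cx", "cy" (the principal point, pixels), "k1" (the pictures are not rectified: a ray, as slopes to the right and down, at radius r is drawn at 1 + k1 r^2 times it, then the intrinsics apply), "origin" and "orientation" of the camera in the world. Camera axes: x right, y down, z forward; pixel columns grow to the right and rows downward; lengths in m; the calibration is good to about 2 mm. A picture is of the moment at which its call begins: read the wrist's pose just before it. camera_model takes no time and is no camera call; for the wrist camera it gives the pose at the moment of the call.
A pose or a line that the arm cannot do raises MotionError and nothing moves.
- job_done(): hands the job in; it is judged then, once.
The state is a dict: "t": time; "joints": joint angles; "qd": joint speeds; "effort": joint torques, N m; "tool_pos": TCP position; "ee_rot": TCP orientation; "force": force on the tool from outside, world axes, zero at the start; "moment": the same for the moment, N m; "width": finger opening in m; "gripper_force": force on a finger pad.
Only numpy, scipy, OpenCV 4.12 (cv2) and the standard library are available. Lean on these libraries where they do the work, as an engineer would, in place of code of your own. Each camera call takes 0.05 s, during which the arm holds its last target. There are 200 camera calls.

## Working session

There is one attempt and no reset: what is moved stays moved. The work goes in short steps, each a Python script; the robot and the scene stay as the last script left them, time stands still between calls to the robot, and variables do not carry over. Pictures are saved under pics/ and viewed, at most 13 in all, crops included, and the job is handed in when it is done.

```bash
mkdir -p pics; python3 - <<'E'
from workcell import *
import cv2,numpy as np
for n in("scene","side"):
    im=get_image(n);cv2.imwrite(f"pics/{n}0.png",im[:,:,::-1]);np.save(f"pics/{n}0.npy",im)
    print(n,camera_model(n))
w=camera_model("wrist");im=get_image("wrist");cv2.imwrite("pics/wrist0.png",im[:,:,::-1]);print(w)
s=state();print(s["t"],s["tool_pos"],s["ee_rot"],s["width"])
a=[cv2.imread(f"pics/{n}0.png") for n in("scene","side")]
E
```

```text
scene {'vertical_fov': 46.61940476512541, 'cx': 311.70786231027256, 'cy': 240.48290817000932, 'k1': -0.1769701918797791, 'origin': array([1.05066953, 0.4063684 , 0.89767436]), 'orientation': array([ 0.41798864,  0.84080641, -0.3056911 , -0.15774355])}
side {'vertical_fov': 57.69908802983329, 'cx': 319.4256298483929, 'cy': 239.12932267840168, 'k1': -0.05462901602120437, 'origin': array([0.33581582, 0.66505798, 0.54317369]), 'orientation': array([-0.12738789,  0.87257364, -0.46694519,  0.06595274])}
{'vertical_fov': 66.92774516973586, 'cx': 320.57279430575755, 'cy': 241.33943500474967, 'k1': -0.06977109183906491, 'origin': array([ 0.27548084, -0.42308138,  0.37411878]), 'orientation': array([ 0.83187925, -0.53482424, -0.08076789,  0.1241632 ])}
0.15 [ 0.20776425 -0.45451337  0.23093296] [ 9.77110303e-01  2.12732871e-01 -9.37154911e-05 -4.15642376e-04] 0.08548481652409956
```

View pics/scene0.png

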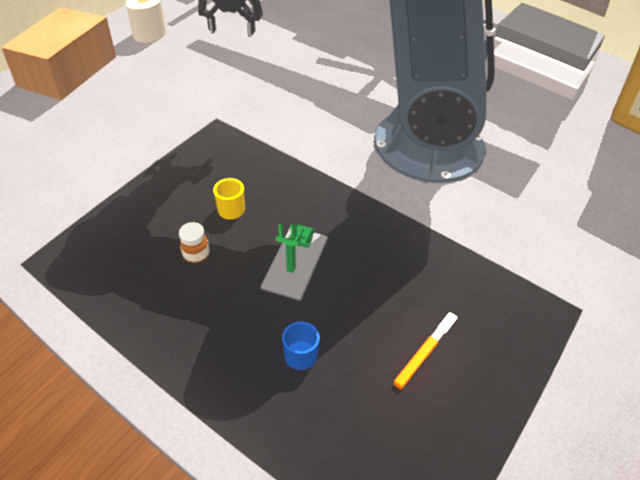

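View pics/side0.png

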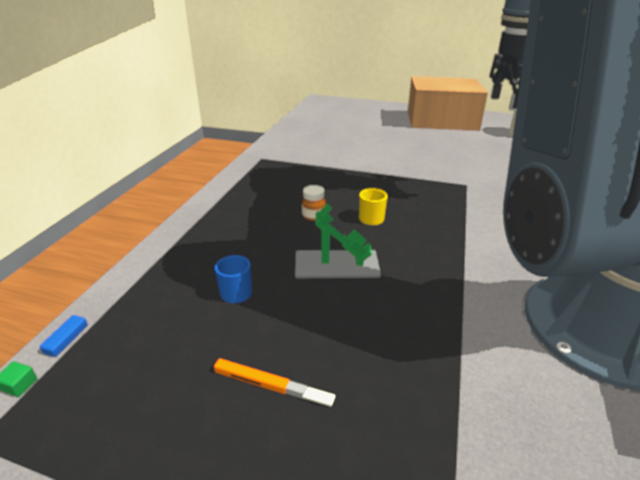

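The scene view shows the spatula from its handle end at about (398,385) to its tip at (453,317), the blue cup at (301,345), the rest base around (295,262), the jar at (195,243) and the yellow cup at (230,198). The side view shows the rest at (338,264) with its low end on the right, towards the robot. The blue cup is at (234,280) there, and the spatula runs from (216,367) to (334,400).

```bash
cat > h.py <<'E'
from workcell import *
import cv2,numpy as np
from scipy.spatial.transform import Rotation as R
def rays(c,px):
    px=np.atleast_2d(np.asarray(px,float));f=240/np.tan(np.radians(c["vertical_fov"])/2)
    d=(px-[c["cx"],c["cy"]])/f; u=d.copy()
    for _ in range(20): u=d/(1+c["k1"]*(u**2).sum(1,keepdims=True))
    v=np.c_[u,np.ones(len(u))]; return R.from_quat(c["orientation"]).apply(v/np.linalg.norm(v,axis=1,keepdims=True))
def plane(c,px,z):
    d=rays(c,px);o=c["origin"];return o+d*((z-o[2])/d[:,2])[:,None]
def tri(cs,pxs):
    A=np.zeros((3,3));b=np.zeros(3);L=[]
    for c,p in zip(cs,pxs):
        d=rays(c,p)[0];P=np.eye(3)-np.outer(d,d);A+=P;b+=P@c["origin"];L.append((P,c["origin"]))
    x=np.linalg.solve(A,b);return x,max(np.linalg.norm(P@(x-o)) for P,o in L)*1e3
def project(c,X):
    p=R.from_quat(c["orientation"]).inv().apply(np.atleast_2d(X)-c["origin"]);u=p[:,:2]/p[:,2:]
    f=240/np.tan(np.radians(c["vertical_fov"])/2)
    return u*(1+c["k1"]*(u**2).sum(1,keepdims=True))*f+[c["cx"],c["cy"]]
HSV=dict(orange=((8,170,120),(19,255,255)),blue=((105,120,40),(130,255,255)),green=((50,100,30),(85,255,255)),
  grey=((0,0,75),(180,40,190)),white=((0,0,170),(180,60,255)))
def big(im,col,roi=None):
    h=cv2.cvtColor(im,cv2.COLOR_RGB2HSV);m=cv2.inRange(h,*HSV[col])
    if roi:
        k=np.zeros_like(m);x0,y0,x1,y1=roi;k[y0:y1,x0:x1]=1;m=m*k
    cs=cv2.findContours(m,cv2.RETR_EXTERNAL,cv2.CHAIN_APPROX_NONE)[0]
    return max(cs,key=cv2.contourArea)[:,0,:] if cs else None
def rect(P):
    c,s,a=cv2.minAreaRect((P[:,:2]*1000).astype(np.float32));s=np.array(s)
    if s[0]<s[1]: a+=90;s=s[::-1]
    return np.array(c),s,a
E
python3 - <<'E'
from h import *
np.set_printoptions(precision=4,suppress=True)
ims={n:np.load(f"pics/{n}0.npy") for n in("scene","side")};C={n:camera_model(n) for n in ims}
roi=dict(scene=dict(sp=(370,290,480,410),rest=(250,220,340,310),cup=(270,310,330,380)),side=dict(sp=(200,345,350,415),rest=(285,200,390,285),cup=(205,245,262,310)))
E={}
for n in ims:
    c=C[n];im=ims[n]
    o=big(im,"orange",roi[n]["sp"]);w=big(im,"white",roi[n]["sp"]);g=big(im,"grey",roi[n]["rest"]);gr=big(im,"green",roi[n]["rest"]);b=big(im,"blue",roi[n]["cup"])
    print(n,"orange",rect(plane(c,o,.012)),"white",rect(plane(c,w,.011)))
    print(" grey",len(g),rect(plane(c,g,.010)))
    # cup: rim top of the mask
    P=plane(c,b,.065); print(" blue bbox",b.min(0),b.max(0))
    both=np.r_[o,w].astype(float); d=both.mean(0)
    oc,wc=cv2.minAreaRect(o.astype(np.float32))[0],cv2.minAreaRect(w.astype(np.float32))[0]
    E[n]=dict(o=oc,w=wc,b=b)
print("orange c",tri([C[n] for n in ims],[E[n]["o"] for n in ims]),"white c",tri([C[n] for n in ims],[E[n]["w"] for n in ims]))
# cup rim: ellipse fit of upper half of hull
for n in ims:
    for z in (.065,):
        b=E[n]["b"];P=plane(C[n],b,z);
        # the rim circle: far-side points (away from the camera)
        o=C[n]["origin"][:2];dv=P[:,:2].mean(0)-o;dv/=np.linalg.norm(dv)
        ctr=P[:,:2].mean(0)
        for _ in range(20):
            far=P[((P[:,:2]-ctr)@dv>0.0)]
            A=np.c_[2*far[:,:2],np.ones(len(far))];s=np.linalg.lstsq(A,(far[:,:2]**2).sum(1),rcond=None)[0];ctr=s[:2]
        print(n,"cup rim",ctr,"r",np.sqrt(s[2]+ctr@ctr))
        E[n]["rim"]=project(C[n],np.r_[ctr,z])[0]
print("rim tri",tri([C[n] for n in ims],[E[n]["rim"] for n in ims]))
for n,(x0,y0,x1,y1) in dict(scene=(245,210,345,310),side=(285,195,395,285)).items():
    cv2.imwrite(f"pics/{n}_rest.png",cv2.resize(ims[n][y0:y1,x0:x1,::-1],None,fx=4,fy=4,interpolation=cv2.INTER_CUBIC))
a=cv2.imread("pics/scene_rest.png");b=cv2.imread("pics/side_rest.png");h=max(a.shape[0],b.shape[0])
a,b=[cv2.copyMakeBorder(i,0,h-i.shape[0],0,0,cv2.BORDER_CONSTANT) for i in(a,b)]
cv2.imwrite("pics/rest.png",cv2.resize(np.hstack([a,b]),None,fx=.95,fy=.95))
E
```

```text
scene orange (array([560.6879, 280.4965]), array([123.949 ,  21.1759]), 177.12554931640625) white (array([462.348 , 285.6436]), array([69.5169, 20.4985]), 177.16233825683594)
 grey 315 (array([503.6698, -39.3342]), array([207.4045, 192.0064]), 37.40540313720703)
 blue bbox [282 321] [319 369]
side orange (array([555.767 , 283.8577]), array([122.7057,  27.8119]), 176.9720916748047) white (array([459.7599, 287.8892]), array([71.5899, 20.2047]), 176.88643646240234)
 grey 253 (array([501.636 , -28.5441]), array([171.417 ,  95.3147]), 17.655797958374023)
 blue bbox [214 255] [251 303]
orange c (array([0.5584, 0.2791, 0.0043]), np.float64(0.42343477529914436)) white c (array([0.4602, 0.2851, 0.0069]), np.float64(0.030563597180809785))
scene cup rim [0.6675 0.1043] r 0.032060097687884585
side cup rim [0.6649 0.1053] r 0.03248048268337323
rim tri (array([0.6664, 0.1033, 0.063 ]), np.float64(0.28718011871487514))
```

View pics/rest.png

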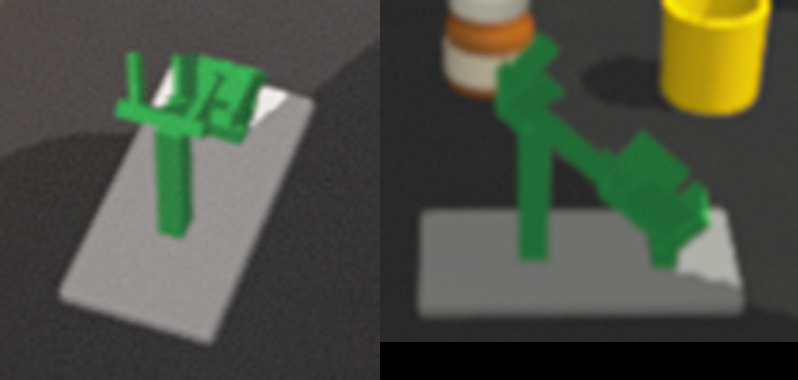

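The crops show the rest base's top corners at scene px (260.8,287.1), (301.1,300.3) and (327.9,236.3). The slope falls towards the robot. Triangulation puts the spatula flat at about (0.523,0.282), with the tip pointing along -x, and the cup rim at (0.666,0.103). Next I'll take wrist views over the rest and the spatula.

```bash
python3 - <<'E'
from h import *
np.set_printoptions(precision=4,suppress=True)
c=camera_model("scene");P=plane(c,[(260.8,287.1),(301.1,300.3),(327.9,236.3)],.010);print(P)
print("len",np.linalg.norm(P[0]-P[1]),np.linalg.norm(P[2]-P[1]))
ctr=(P[0]+P[2])/2;v=P[2]-P[1];print("rest ctr",ctr,"yaw of x",np.degrees(np.arctan2(v[1],v[0])))
s=state();w=camera_model("wrist");Rt=R.from_quat(s["ee_rot"])
print("cam in tool",Rt.inv().apply(w["origin"]-s["tool_pos"]),(Rt.inv()*R.from_quat(w["orientation"])).as_matrix())
off=Rt.inv().apply(w["origin"]-s["tool_pos"]);Rc=Rt.inv()*R.from_quat(w["orientation"])
def down(yaw): # tool x at yaw, z down
    x=np.array([np.cos(yaw),np.sin(yaw),0]);z=np.array([0,0,-1.]);return R.from_matrix(np.c_[x,np.cross(z,x),z])
import itertools
for flip in(0,180):
  Q=down(np.radians(177+flip))
  f=(Q*Rc).apply([0,0,1]);
  print("flip",flip,"fwd",f,"off",Q.apply(off))
  for t in(ctr,[.52,.282,.01]):
    for zc in (.36,):
      p=np.array(t)-f*((t[2]-zc)/f[2])  # point where cam should be
      p=np.array(t)+f*((zc-t[2])/f[2]); tp=p-Q.apply(off); print(t,tp,ik(tp,Q.as_quat()))
  print("grasp",ik([.512,.283,.003],Q.as_quat()))
E
```

```text
[[ 0.6007 -0.0454  0.01  ]
 [ 0.5775  0.036   0.01  ]
 [ 0.4151 -0.0179  0.01  ]]
len 0.08468555487250604 0.1710593023144339
rest ctr [ 0.5079 -0.0317  0.01  ] yaw of x -161.6055890746586
cam in tool [ 0.0747 -0.0005 -0.1433] [[-0.0009 -0.9561 -0.293 ]
 [ 1.     -0.0007 -0.0008]
 [ 0.0006 -0.293   0.9561]]
flip 0 fwd [ 0.2925 -0.0161 -0.9561] off [-0.0746  0.0034  0.1433]
[ 0.5079 -0.0317  0.01  ] [ 0.4754 -0.0291  0.2167] [-0.0612  0.1674 -0.1272  1.2762  0.     -0.0088]
[0.52, 0.282, 0.01] [0.4875 0.2845 0.2167] [0.5283 0.3505 0.1133 1.3336 0.     0.5807]
grasp [ 0.5049  0.525  -0.1845  0.8613  0.      0.5573]
flip 180 fwd [-0.2925  0.0161 -0.9561] off [ 0.0746 -0.0034  0.1433]
[ 0.5079 -0.0317  0.01  ] [ 0.5404 -0.0342  0.2167] [-0.0632  0.3019  0.0457  1.3146  0.      3.1307]
[0.52, 0.282, 0.01] [0.5525 0.2795 0.2167] [ 0.4683  0.4712  0.2928  1.3924  0.     -2.6209]
grasp [ 0.5049  0.525  -0.1845  0.8613  0.     -2.5843]
```

```bash
cat >> h.py <<'E'
def down(yaw):
    x=np.array([np.cos(yaw),np.sin(yaw),0]);z=np.array([0,0,-1.]);return R.from_matrix(np.c_[x,np.cross(z,x),z])
def slope(u): # u: unit horizontal rest x
    t=np.r_[u[:2],-1]/2**.5;z=-np.r_[u[:2],1]/2**.5;return R.from_matrix(np.c_[t,np.cross(z,t),z])
def upright(yaw): # tool z horizontal at yaw, tip (tool x) down
    z=np.array([np.cos(yaw),np.sin(yaw),0]);x=np.array([0,0,-1.]);return R.from_matrix(np.c_[x,np.cross(z,x),z])
def axis_pt(tip,u,s): return tip+s*np.r_[-u[:2],1]/2**.5
E
python3 - <<'E'
from h import *
import pickle
np.set_printoptions(precision=3,suppress=True)
u=np.array([np.cos(np.radians(-161.6)),np.sin(np.radians(-161.6))]);c0=np.array([.508,-.032])
tip=np.r_[c0+.0557*u,.0357];Q=slope(u);zt=Q.apply([0,0,1])
for nm,s,d in(("place",83,.005),("place up",83,-.06),("regrip",175,.019),("regrip far",175,-.06)):
    p=axis_pt(tip,u,s*1e-3)+zt*d;print(nm,p,ik(p,Q.as_quat()))
for yaw in (9,18,0,-10,25):
    q=upright(np.radians(yaw));z=q.apply([0,0,1])
    print(yaw,[ik(np.r_[.667,.104,h]+z*.019,q.as_quat()) for h in(.19,.28)])
V=[];Qd=down(np.radians(177)).as_quat()
def snap(n):
    c=camera_model("wrist");im=get_image("wrist");V.append((n,c,im));cv2.imwrite(f"pics/{n}.png",im[:,:,::-1])
for n,p in(("r1",[.475,-.075,.217]),("r2",[.475,.045,.217]),("s1",[.46,.245,.16]),("s2",[.50,.30,.16])):
    goto(p,Qd);snap(n)
pickle.dump(V,open("pics/V.pkl","wb"));print(state()["t"])
cv2.imwrite("pics/quad.png",np.vstack([np.hstack([cv2.resize(v[2][:,:,::-1],(400,300)) for v in V[i:i+2]]) for i in(0,2)]))
E
```

```text
place [ 0.514 -0.03   0.091] [-0.32  -0.05  -1.092 -0.146  0.437 -0.486]
place up [ 0.471 -0.044  0.137] [-0.418 -0.241 -1.064  0.111  0.496 -0.572]
regrip [ 0.585 -0.006  0.146] [-0.203 -0.035 -0.895 -0.002  0.361 -0.388]
regrip far [ 0.532 -0.024  0.202] [-0.286 -0.224 -0.872  0.235  0.415 -0.457]
9 [None, None]
18 [None, None]
0 [None, None]
-10 [None, None]
25 [None, None]
3.8167
```

View pics/quad.png

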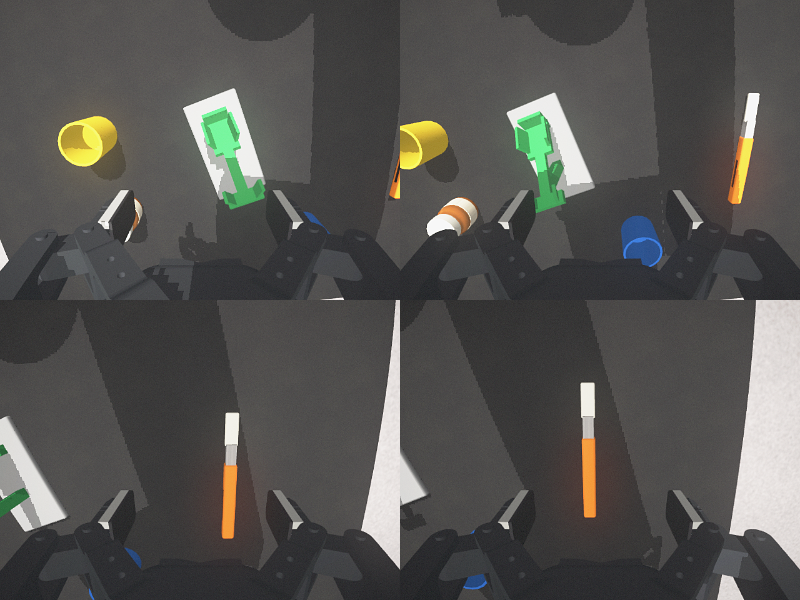

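The four wrist views all show their targets clear. The spatula is plain in s1 (tip (371,182), handle end about (365,381)) and in s2. The rest base corners in r1 are near (294,173) and (378,142). The first step is refining these corners. I'm also checking IK for a 45° grip at the handle end, because a horizontal tool cannot reach the cup.

```bash
python3 - <<'E'
from h import *
import pickle
np.set_printoptions(precision=4,suppress=True)
V={n:(c,im) for n,c,im in pickle.load(open("pics/V.pkl","rb"))}
# spatula ends
E={}
for n in("s1","s2"):
    c,im=V[n];roi=(340,100,400,400) if n=="s1" else (270,100,330,360)
    h=cv2.cvtColor(im,cv2.COLOR_RGB2HSV)[roi[1]:roi[3],roi[0]:roi[2]]
    m=((h[...,2]>140)).astype(np.uint8);o=((h[...,1]>130)&(h[...,2]>120)).astype(np.uint8)
    def box(m):
        k=max(cv2.findContours(m,cv2.RETR_EXTERNAL,cv2.CHAIN_APPROX_NONE)[0],key=cv2.contourArea)[:,0]+[roi[0],roi[1]]
        b=cv2.boxPoints(cv2.minAreaRect(k.astype(np.float32)));return b[np.argsort(b[:,1])],k
    b,k=box(m|o);bo,ko=box(o)
    E[n]=dict(tip=b[:2].mean(0),end=b[2:].mean(0),ho=bo[:2].mean(0),he=bo[2:].mean(0))
    print(n,E[n]);print(" orange on z=.016",rect(plane(c,ko,.014)),"all",rect(plane(c,k,.012)))
for q in("tip","end","ho","he"): print(q,tri([V[n][0] for n in E],[E[n][q] for n in E]))
G={"r1":[(294,173),(378,142)],"r2":[(171,171),(251,149),(310,299)]}
for n,g in G.items():
    c,im=V[n];gm=cv2.cvtColor(im,cv2.COLOR_RGB2GRAY)
    p=cv2.cornerSubPix(gm,np.array(g,np.float32).reshape(-1,1,2),(6,6),(-1,-1),(3,50,.01))[:,0];G[n]=p
    print(n,p,plane(c,p,.010))
for i in(0,1): print("corner",tri([V["r1"][0],V["r2"][0]],[G["r1"][i],G["r2"][i]]))
a=V["r1"][1][130:345,280:440,::-1];b=V["r2"][1][130:345,160:320,::-1]
cv2.imwrite("pics/rr.png",cv2.resize(np.hstack([a,b]),None,fx=2.5,fy=2.5,interpolation=cv2.INTER_CUBIC))
# ik
u=np.array([np.cos(np.radians(-161.6)),np.sin(np.radians(-161.6))]);tip=np.r_[.508+.0557*u[0],-.032+.0557*u[1],.0357]
Ry=lambda a:R.from_euler("y",a,degrees=True)
for al in(0,15,30):   # tool tilt from vertical at the rest, in tool frame about y
    for sg in(1,):
      Q=slope(u)*Ry(sg*(45-al));z=Q.apply([0,0,1])
      p=axis_pt(tip,u,.175);print(al,z,ik(p+z*.019,Q.as_quat()),ik(p+z*-.05,Q.as_quat()))
      for yaw in(18,9,0):
        Q2=upright(np.radians(yaw))*Ry(sg*(45-al));z=Q2.apply([0,0,1])
        print("  cup",yaw,z,[ik(np.r_[.667,.104,h]+z*.019,Q2.as_quat()) for h in(.19,.28)])
E
```

```text
s1 {'tip': array([371.4166, 179.6971], dtype=float32), 'end': array([364.3027, 381.2578], dtype=float32), 'ho': array([368.6448, 260.4593], dtype=float32), 'he': array([362.8914, 381.2805], dtype=float32)}
 orange on z=.016 (array([554.2518, 280.3842]), array([123.2944,  19.2849]), 177.07105255126953) all (array([521.4728, 282.341 ]), array([192.1216,  19.4182]), 177.0710220336914)
s2 {'tip': array([299.7516, 131.8853], dtype=float32), 'end': array([302.2836, 347.1026], dtype=float32), 'ho': array([301.298 , 218.9041], dtype=float32), 'he': array([302.6194, 347.0864], dtype=float32)}
 orange on z=.016 (array([554.7773, 280.9732]), array([120.7496,  18.0808]), 176.97137451171875) all (array([521.1633, 282.6406]), array([190.6859,  18.2059]), 176.97139739990234)
tip (array([0.4259, 0.2876, 0.0082]), np.float64(0.057960856089896845))
end (array([0.6109, 0.2773, 0.0205]), np.float64(0.019582675548050286))
ho (array([0.4956, 0.2841, 0.0079]), np.float64(0.2794314864070183))
he (array([0.6155, 0.2768, 0.0141]), np.float64(0.42329858502014395))
r1 [[292.2924 172.772 ]
 [374.3445 140.468 ]] 
[... 1307 characters left out ...]
-0.9738, -0.5674,  0.0034, -0.0019]), array([ 0.1532, -0.0577, -0.8417, -0.2604,  0.0034, -0.0019])]
  cup 0 [ 0.866  0.    -0.5  ] [array([ 0.2483,  0.1238, -0.9587, -0.5454, -0.2145,  0.1261]), array([ 0.2483, -0.0476, -0.8274, -0.2426, -0.2145,  0.1261])]
30 [ 0.4744  0.1578 -0.866 ] [-0.132   0.0415 -0.6191  0.4314  0.2207 -0.3991] [-0.1693 -0.0745 -0.5675  0.6067  0.2377 -0.4331]
  cup 18 [ 0.9187  0.2985 -0.2588] [None, array([ 0.0392,  0.0861, -1.0723, -0.8869,  0.2654, -0.0729])]
  cup 9 [ 0.954   0.1511 -0.2588] [None, array([ 0.1529,  0.0777, -1.0883, -0.9042,  0.004 , -0.0011])]
  cup 0 [ 0.9659  0.     -0.2588] [None, array([ 0.2668,  0.0856, -1.0732, -0.8879, -0.2575,  0.0706])]
```

View pics/rr.png

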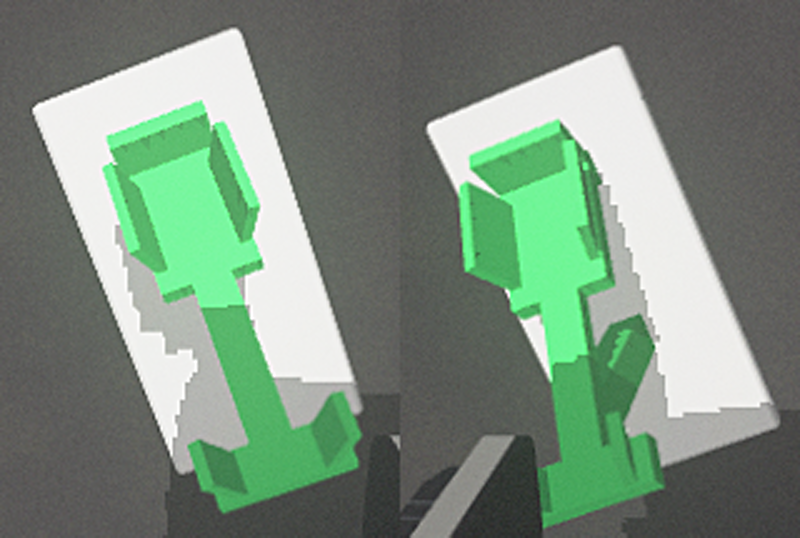

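The crops give the rest's base corners (r1: (33,105), (238,28), (358,410), (180,473); r2: (428,125), (620,46), (778,425)). They also show the stop plate's top edge, the cheeks and the fork, with nothing on the rest. Next I fit the rest pose, cross-check it on the stop and fork points, and grasp the spatula.

```bash
python3 - <<'E'
from h import *
import pickle
np.set_printoptions(precision=4,suppress=True)
V={n:(c,im) for n,c,im in pickle.load(open("pics/V.pkl","rb"))}
p1=lambda q:(280+q[0]/2.5-.3,130+q[1]/2.5-.3);p2=lambda q:(160+(q[0]-400)/2.5-.3,130+q[1]/2.5-.3)
c1,c2=V["r1"][0],V["r2"][0]
B1=plane(c1,[p1(q) for q in((33,105),(238,28),(358,410),(180,473))],.010);B2=plane(c2,[p2(q) for q in((428,125),(620,46),(778,425))],.010)
print(B1,B2)
# model corners in rest frame: low-right.. fit rigid 2D
M=np.array([[.085,.0425],[.085,-.0425],[-.085,-.0425],[-.085,.0425]])
def fit(M,P):
    m,p=M.mean(0),P.mean(0);H=(M-m).T@(P-p);a=np.arctan2(H[0,1]-H[1,0],H[0,0]+H[1,1]);Rm=np.array([[np.cos(a),-np.sin(a)],[np.sin(a),np.cos(a)]])
    c=p-Rm@m;return c,np.degrees(a),np.linalg.norm((M-m)@Rm.T+p-P,axis=1)*1e3
for o in(M,M[:, :]*[1,-1]):
    print(fit(o,B1[:,:2]),fit(o[:3],B2[:,:2]));
    c,a,e=fit(np.r_[o,o[:3]],np.r_[B1,B2][:,:2]);print("both",c,a,e)
    if e.max()<8: best=(c,a)
c,a=best;u=np.array([np.cos(np.radians(a)),np.sin(np.radians(a))]);yv=np.array([-u[1],u[0]])
for nm,q1,q2 in(("stopL",(108,136),(470,157)),("stopR",(203,102),(560,122)),("forkR",(357,465),(662,487)),("forkL",(220,512),(545,525)),("prongR",(345,393),(650,435))):
    x,e=tri([c1,c2],[p1(q1),p2(q2)]);d=x[:2]-c;print(nm,x,"err%.1f"%e,"rest frame",np.r_[d@u,d@yv,x[2]]*1e3)
pickle.dump((c,a),open("rest.pkl","wb"))
E
```

```text
[[ 0.436  -0.0994  0.01  ]
 [ 0.4116 -0.0207  0.01  ]
 [ 0.571   0.0285  0.01  ]
 [ 0.5965 -0.0481  0.01  ]] [[ 0.4368 -0.0981  0.01  ]
 [ 0.4117 -0.0198  0.01  ]
 [ 0.5712  0.0302  0.01  ]]
(array([ 0.5038, -0.0349]), np.float64(-162.4866054129506), array([1.6704, 1.8041, 2.88  , 2.1331])) (array([ 0.5045, -0.0343]), np.float64(-162.72329749893456), array([2.24  , 1.2749, 2.2309]))
both [ 0.5041 -0.0346] -162.61994777761012 [1.2156 1.7766 3.1704 2.2503 2.7419 1.463  1.7114]
(array([ 0.5038, -0.0349]), np.float64(-162.66965141609953), array([83.9047, 83.574 , 83.0238, 82.67  ])) (array([0.4802, 0.0017]), np.float64(-129.30345752884702), array([74.7094, 85.6466, 11.1837]))
both [ 0.4983 -0.0212] -150.39081238116654 [ 80.1415  86.3506  49.8255 115.1181  79.2265  87.1112  51.2667]
stopL [ 0.4454 -0.0714  0.0415] err0.3 rest frame [67.0034 17.5472 41.4727]
stopR [ 0.4353 -0.0377  0.0406] err0.2 rest frame [ 66.597  -17.6449  40.6365]
forkR [ 0.539  -0.0008  0.1144] err0.4 rest frame [-43.4253 -21.881  114.3964]
forkL [ 0.5568 -0.042   0.1061] err0.5 rest frame [-48.1423  22.7725 106.1219]
prongR [ 0.5201 -0.0035  0.1099] err3.4 rest frame [-24.6107 -24.9743 109.9252]
```

```bash
python3 - <<'E'
from h import *
np.set_printoptions(precision=4,suppress=True)
yaw=np.radians(177.0);t=np.array([np.cos(yaw),np.sin(yaw)])
o=np.array([.5208,.2824]);g=o+.012*t;Q=down(yaw).as_quat()
print(g)
goto([*g,.06],Q);line_to([*g,.0035],max_speed=.06,threshold=8)
print("at",state()["tool_pos"],state()["force"])
grasp();s=state();print(s["width"],s["gripper_force"],s["force"],s["t"])
line_to([*g,.15],max_speed=.12);s=state();print(s["width"],s["force"],s["moment"],s["t"])
im=get_image("wrist");cv2.imwrite("pics/g1.png",im[:,:,::-1])
im=get_image("side");cv2.imwrite("pics/g1s.png",im[:,:,::-1])
E
```

```text
[0.5088 0.283 ]
at [0.5091 0.2832 0.0039] [-0.1281 -0.2511  0.6649]
0.015969464679756958 59.23611760139465 [-1.4055  0.2245  6.4006] 6.0333
0.016642374796656208 [-0.8146 -1.0931 -0.4058] [-0.0425  0.0468  0.0365] 7.4083
```

```bash
python3 - <<'E'
import cv2,numpy as np
a=cv2.imread("pics/g1.png")[80:480,180:480];b=cv2.imread("pics/g1s.png")[200:480,120:480]
b=cv2.resize(b,None,fx=400/280,fy=400/280)
cv2.imwrite("pics/g1c.png",np.hstack([a,b])[:, :800])
E
```

```text
(no output)
```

View pics/g1c.png

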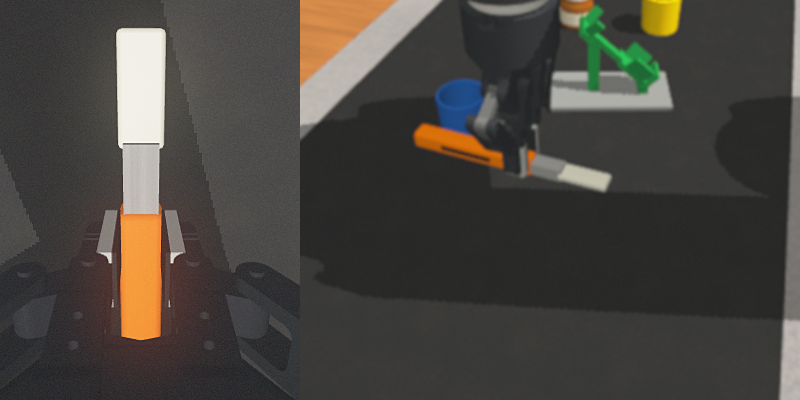

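The spatula is held square and level, its tip at full-frame px (320.5,108), and the handle's front end sits just past the pads. I'll measure the tip in the tool frame, then place it.

```bash
cat > place1.py <<'E'
from h import *
import pickle
np.set_printoptions(precision=4,suppress=True)
c,a=pickle.load(open("rest.pkl","rb"));u=np.array([np.cos(np.radians(a)),np.sin(np.radians(a))]);tip=np.r_[c+.0557*u,.0357]
w=camera_model("wrist");s=state();Rt=R.from_quat(s["ee_rot"]);p=s["tool_pos"]
X=plane(w,[(320.5,108)],p[2]+.0041+.003)[0];tt=Rt.inv().apply(X-p);print("tip in tool",tt)
L=float(np.clip(tt[0],.078,.088))
Q=slope(u);z=Q.apply([0,0,1]);t=Q.apply([1,0,0])
T=tip-t*(L+.002)+z*.0041
print("target",T,"rest tip",tip)
goto([.43,.12,.25],Q.as_quat());goto(T-z*.07,Q.as_quat())
print(state()["force"],state()["t"],state()["width"])
line_to(T-z*.012,max_speed=.1)
k=line_to(T+z*.003,max_speed=.03,threshold=5)
s=state();print(k,s["tool_pos"],"remaining along normal mm",(T-s["tool_pos"])@z*1e3,s["force"],s["t"],s["width"])
for n in("scene","side","wrist"): cv2.imwrite(f"pics/p1{n}.png",get_image(n)[:,:,::-1])
A=cv2.imread("pics/p1scene.png")[190:310,230:390];B=cv2.imread("pics/p1side.png")[160:290,270:430]
f=lambda i:cv2.resize(i,(400,int(i.shape[0]*400/i.shape[1])))[:300]
C=cv2.resize(cv2.imread("pics/p1wrist.png"),(400,300))
cv2.imwrite("pics/p1.png",np.vstack([np.hstack([f(A),f(B)[:300]]),np.hstack([C,C*0])]))
E
python3 place1.py
```

```text
tip in tool [ 0.0828  0.0005 -0.007 ]
target [ 0.5109 -0.0325  0.0928] rest tip [ 0.4509 -0.0513  0.0357]
[ 0.5475  0.2405 -0.6141] 10.0 0.016399338387290678
True [ 0.5119 -0.0324  0.0917] remaining along normal mm -1.4098014164409889 [-0.3381  0.0745 -0.2569] 11.1917 0.01626474560070672
```

View pics/p1.png

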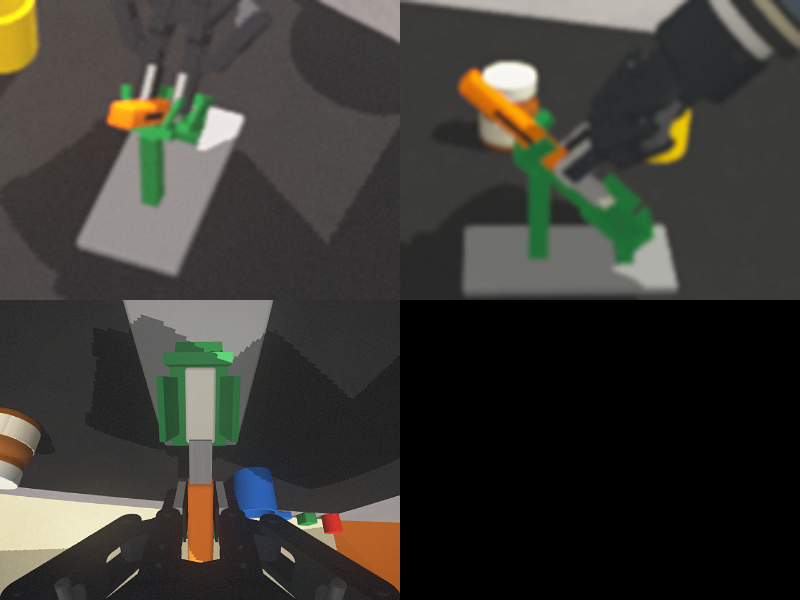

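The images show the spatula seated in the rest. The blade is centred between the cheeks against the stop (wrist px about (200,400) in the mosaic), and the handle lies in the fork. Contact came 1.4 mm past the predicted depth. Next I release, back off, check the seat and measure the cup with the wrist camera.

```bash
cat > rel.py <<'E'
from h import *
import pickle
np.set_printoptions(precision=4,suppress=True)
c,a=pickle.load(open("rest.pkl","rb"));u=np.array([np.cos(np.radians(a)),np.sin(np.radians(a))])
release();s=state();Q=R.from_quat(s["ee_rot"]);z=Q.apply([0,0,1]);print(s["width"],s["force"])
line_to(s["tool_pos"]-z*.08,max_speed=.12)
Qd=(slope(u)*R.from_euler("y",45,degrees=True)).as_quat();print(R.from_quat(Qd).as_matrix())
V=[]
for n,p in(("c1",[.555,.02,.27]),("c2",[.60,.10,.25])):
    goto(p,Qd);w=camera_model("wrist");V.append((n,w,get_image("wrist")))
for n in("scene","side"): V.append((n,camera_model(n),get_image(n)))
pickle.dump(V,open("pics/V2.pkl","wb"));print(state()["t"])
I=[cv2.resize(v[2][:,:,::-1],(400,300)) for v in V];cv2.imwrite("pics/v2.png",np.vstack([np.hstack(I[:2]),np.hstack(I[2:])]))
E
python3 rel.py
```

```text
0.08559593394712312 [ 0.3066 -0.4318 -0.6233]
[[-0.9543 -0.2987  0.    ]
 [-0.2987  0.9543  0.    ]
 [-0.      0.     -1.    ]]
14.9833
```

View pics/v2.png

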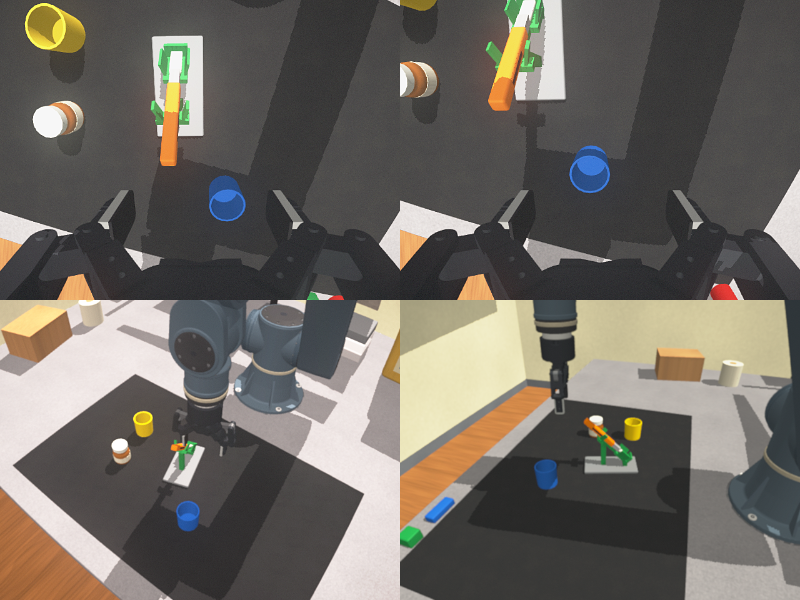

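The spatula stays seated after release. The blue cup's rim is visible in c1 at about (363,326) and in c2 at about (303,278), and the handle end in c1 at about (270,258) and in c2 at about (160,168). I'll measure both.

```bash
python3 - <<'E'
from h import *
import pickle
np.set_printoptions(precision=4,suppress=True)
V={n:(c,im) for n,c,im in pickle.load(open("pics/V2.pkl","rb"))}
c,a=pickle.load(open("rest.pkl","rb"));u=np.array([np.cos(np.radians(a)),np.sin(np.radians(a))]);tip=np.r_[c+.0557*u,.0357]
ce={};en={}
for n,roi in(("c1",(325,270,400,362)),("c2",(265,225,345,315))):
    cm,im=V[n];b=big(im,"blue",roi);P=plane(cm,b,.065)[:,:2];far=plane(cm,b,.065)
    # rim circle: contour points of the ring nearest the picture's bottom (rim occludes body there)
    ctr=P[b[:,1]>np.percentile(b[:,1],60)].mean(0)-[.02,0];
    o=cm["origin"][:2];dv=P.mean(0)-o;dv/=np.linalg.norm(dv)
    for _ in range(30):
        f=P[(P-ctr)@dv>0.003];s=np.linalg.lstsq(np.c_[2*f,np.ones(len(f))],(f**2).sum(1),rcond=None)[0];ctr=s[:2]
    r=np.sqrt(s[2]+ctr@ctr);print(n,"rim",ctr,"r",r,"n",len(f));ce[n]=project(cm,np.r_[ctr,.065])[0]
    # handle end, orange mask
    h=cv2.cvtColor(im,cv2.COLOR_RGB2HSV);m=cv2.inRange(h,(8,150,120),(28,255,255));k=np.zeros_like(m);x0,y0,x1,y1=(235,130,310,275) if n=="c1" else (120,20,240,190);k[y0:y1,x0:x1]=1
    q=max(cv2.findContours(m*k,0,1)[0],key=cv2.contourArea)[:,0];bx=cv2.boxPoints(cv2.minAreaRect(q.astype(np.float32)));bx=bx[np.argsort(bx[:,1])]
    en[n]=bx[2:].mean(0);print(" end px",en[n],"pred rest_end px",project(cm,axis_pt(tip,u,.19))[0],"pred tip",project(cm,tip)[0])
C=[V[n][0] for n in ce]
print("rim tri",tri(C,[ce[n] for n in ce]),"end tri(lower-edge)",tri(C,[en[n] for n in ce]),"pred end",axis_pt(tip,u,.19))
E
```

```text
c1 rim [0.6656 0.1038] r 0.03135125030519023 n 72
 end px [268.2529 265.4533] pred rest_end px [268.0199 260.9643] pred tip [281.7456  82.9019]
c2 rim [0.6658 0.1039] r 0.031337287938410306 n 82
 end px [154.9969 177.0345] pred rest_end px [156.4022 169.2082] pred tip [206.5463   2.0071]
rim tri (array([0.666 , 0.104 , 0.0644]), np.float64(0.08296510271912064)) end tri(lower-edge) (array([ 0.5832, -0.0105,  0.1705]), np.float64(0.935993282696067)) pred end [ 0.5792 -0.0112  0.1701]
```

```bash
cat > regrip.py <<'E'
from h import *
import pickle
np.set_printoptions(precision=4,suppress=True)
c,a=pickle.load(open("rest.pkl","rb"));u=np.array([np.cos(np.radians(a)),np.sin(np.radians(a))]);tip=np.r_[c+.0557*u,.0357]
Ry=R.from_euler("y",45,degrees=True);Q=(slope(u)*Ry).as_quat();z=np.array([0,0,-1.])
G=axis_pt(tip,u,.174)+z*.019;n=np.r_[u,1]/2**.5
Q2=upright(np.radians(9))*Ry;z2=Q2.apply([0,0,1]);cup=np.array([.6657,.1039])
over=np.r_[cup,.32]+z2*.019;print(over,ik(over,Q2.as_quat()))
goto(G-z*.06,Q);print("contact",line_to(G,max_speed=.08,threshold=8))
grasp();s=state();print("grip",s["width"],s["gripper_force"],s["force"],s["t"])
line_to(G+n*.05,max_speed=.08);line_to(G+n*.05+[0,0,.13],max_speed=.2)
goto(over,Q2.as_quat());s=state();print(s["tool_pos"],over,s["force"],s["width"],s["t"])
pred=np.r_[cup,.32-.174];I=[]
for m in("scene","side","wrist"):
    w=camera_model(m);im=get_image(m);np.save(f"pics/d_{m}.npy",im);q=project(w,[pred,pred+[0,0,.19]]);print(m,"pred tip,end px",q)
    b=im[:,:,::-1].copy();[cv2.drawMarker(b,tuple(int(v) for v in k),(255,0,255),0,10) for k in q];I.append(b)
cr=lambda b,k,h=75:cv2.resize(b[max(0,int(k[1])-h):int(k[1])+h,max(0,int(k[0])-h):int(k[0])+h],(400,400))
cv2.imwrite("pics/d1.png",np.hstack([cr(I[0],project(camera_model("scene"),pred)[0]),cr(I[1],project(camera_model("side"),pred)[0])]))
E
python3 regrip.py
```

```text
[0.679  0.106  0.3066] [ 0.1538 -0.0422 -0.4645  0.3632  0.0023 -0.0023]
contact False
grip 0.016834787496382796 58.80091667175293 [-0.0836 -0.0294  2.8729] 17.0917
[0.6789 0.1057 0.3061] [0.679  0.106  0.3066] [-0.1138  0.2429  0.3265] 0.017019168823129392 19.9583
scene pred tip,end px [[300.6084 310.2697]
 [299.7905 232.3216]]
side pred tip,end px [[227.0252 226.9298]
 [212.8412 118.2541]]
wrist pred tip,end px [[320.4309  51.0838]
 [320.4429 374.0146]]
```

View pics/d1.png

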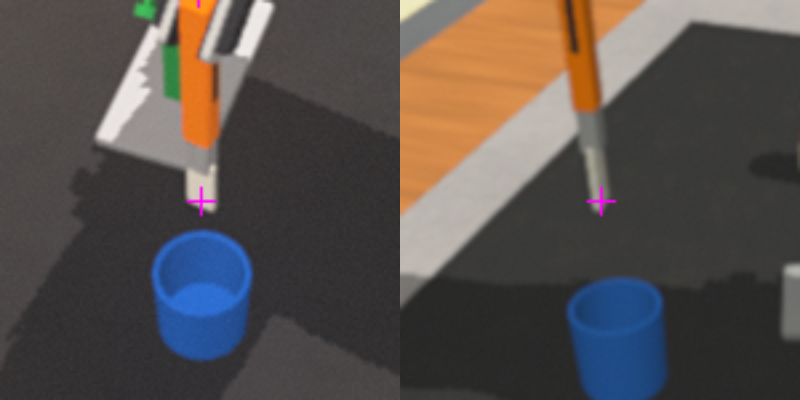

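Both views show the spatula upright and the blade tip on its predicted spot (magenta), centred over the blue cup. Now the dip, then the return to the rest.

```bash
cat > dip.py <<'E'
from h import *
import pickle
np.set_printoptions(precision=4,suppress=True)
c,a=pickle.load(open("rest.pkl","rb"));u=np.array([np.cos(np.radians(a)),np.sin(np.radians(a))]);tip=np.r_[c+.0557*u,.0357]
Ry=R.from_euler("y",45,degrees=True);Q=(slope(u)*Ry).as_quat();z=np.array([0,0,-1.])
t=np.r_[u,-1]/2**.5;G=axis_pt(tip,u,.174)+z*.019-t*.001;n=np.r_[u,1]/2**.5
p=state()["tool_pos"].copy();o=p.copy();low=p.copy();low[2]-=.32-.174-.016
mid=p.copy();mid[2]-=.07
line_to(mid,max_speed=.12);print("touch",line_to(low,max_speed=.06,threshold=4))
s=state();print("dip",s["tool_pos"],"wanted",low,s["force"],s["t"]);
im=get_image("side");cv2.imwrite("pics/dip_side.png",im[:,:,::-1]);sleep(.5)
line_to(o,max_speed=.12);print(state()["width"],state()["force"])
goto(G+n*.05+[0,0,.13],Q);line_to(G+n*.05,max_speed=.15);line_to(G+n*.01,max_speed=.08)
k=line_to(G-n*.003,max_speed=.03,threshold=4);s=state();print("seat",k,"off normal mm",(s["tool_pos"]-G)@n*1e3,s["force"],s["width"],s["t"])
for m in("scene","side","wrist"): np.save(f"pics/e_{m}.npy",get_image(m))
f=lambda b,x,y,w,h:cv2.resize(b[y:y+h,x:x+w,::-1],(400,300))
L=lambda m:np.load(f"pics/e_{m}.npy")
cv2.imwrite("pics/e.png",np.vstack([np.hstack([f(L("scene"),230,190,160,120),f(L("side"),270,160,160,120)]),np.hstack([f(L("wrist"),0,0,640,480),f(im,130,130,200,150)])]))
E
python3 dip.py
```

```text
touch False
dip [0.6795 0.1057 0.177 ] wanted [0.6792 0.1057 0.1764] [ 0.0025  0.3048 -0.6787] 21.9917
0.017220526147202854 [-0.6231 -0.3861 -0.7681]
seat True off normal mm -0.7704917618372076 [-1.131   0.3568  2.842 ] 0.017031763354426882 27.125
```

View pics/e.png

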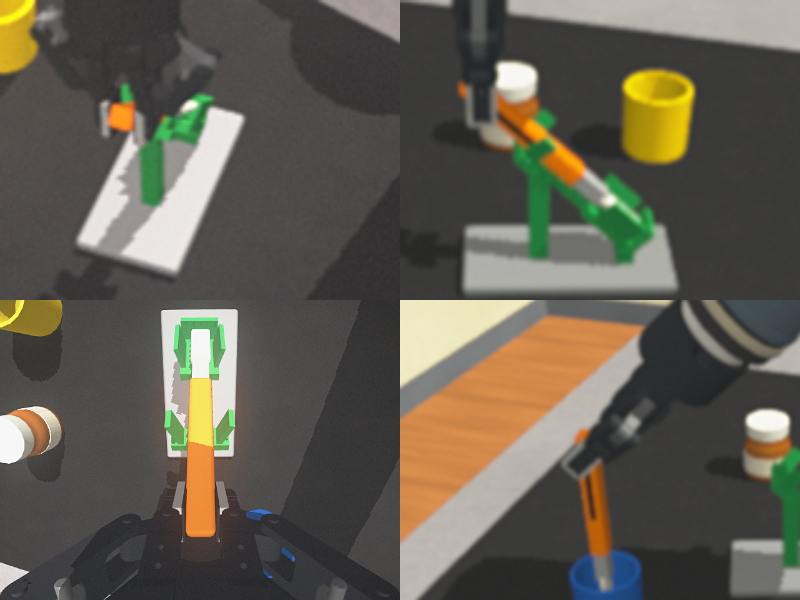

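The bottom-right picture shows the blade deep in the blue cup with the spatula upright. The others show it seated again, blade between the cheeks (wrist mosaic about (200,350)) and handle in the fork. I'll release it, lift off and compare with the earlier seated views before handing in.

```bash
python3 - <<'E'
from h import *
import pickle
np.set_printoptions(precision=4,suppress=True)
release();p=state()["tool_pos"];line_to(p+[0,0,.08],max_speed=.12)
c,a=pickle.load(open("rest.pkl","rb"));u=np.array([np.cos(np.radians(a)),np.sin(np.radians(a))])
goto([.60,.10,.25],(slope(u)*R.from_euler("y",45,degrees=True)).as_quat())
old={n:im for n,_,im in pickle.load(open("pics/V2.pkl","rb"))}
for m,k in(("scene","scene"),("side","side"),("wrist","c2")):
    im=get_image(m)
    o=[big(i,"orange") for i in(im,old[k])];b=[big(i,"blue",dict(c2=(265,225,345,315),scene=(270,310,330,380),side=(205,245,262,310))[k]) for i in(im,old[k])]
    print(m,"orange",*[q.mean(0) for q in o],"blue",*[q.mean(0) for q in b],"changed px",(np.abs(im.astype(int)-old[k]).max(2)>60).sum())
    I=im if m=="wrist" else None
cv2.imwrite("pics/final.png",I[:,:,::-1])
s=state();print(s["t"],s["force"],s["width"])
E
```

```text
scene orange [284.3824 235.2647] [286.561  234.9024] blue [300.0938 345.1094] [300.1094 345.1094] changed px 105
side orange [312.3534 205.0431] [312.386  205.0175] blue [233.8134 278.2239] [233.8209 278.2239] changed px 17
wrist orange [181.3418 114.4937] [180.5971 112.2662] blue [305.1238 272.3515] [303.9557 271.6207] changed px 2548
29.4667 [-0.1953 -0.1808 -0.1197] 0.08559489193003868
```

View pics/final.png

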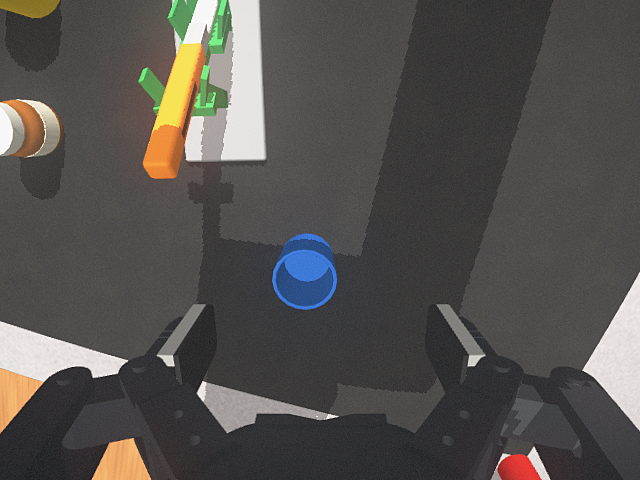

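The spatula is seated in the rest (handle end at about (162,165)), just as after the first placing. The cup is upright and unmoved at (305,275), and the gripper is clear of everything.

```bash
python3 -c "from workcell import *;print(job_done())"
```

```text
the job is handed in; nothing more can be done
None
```

The job is handed in at about 29.5 s: the spatula was laid in the rest, taken again by its handle end, dipped upright in the blue cup and put back tip-down, and the cup has not moved.

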